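# Second carrier to the inspection head

## Robot

A 6-joint arm with a two-finger parallel gripper is mounted at the origin on the work surface. World frame = base frame: x ahead of the robot, y to its left, z up, the work surface at z = 0. Lengths are in m, angles in rad, forces in N, time in s.
With the tool pointing down it reaches from about 0.425 to 1.125 m from the base axis. Payload 14.9 kg.
Tool frame: the origin (TCP) lies midway between the tips of the shut fingers; the grasp point (between the pads) lies 19 mm behind it (robot.grip_depth is the distance from the TCP to the grasp point, in m); z points along the fingers, y is the line along which they close (so a half turn about z gives the same grasp; the last joint's range is limited). The gripper opens to 91 mm and grips with 3 to 60 N. Pads are 32 mm wide; open, the fingers measure 118 mm over their backs; the gripper's body (76 mm by 178 mm) begins 60 mm behind the grasp point.
Start: joints at [-1.374, 0.379, 1.734, -0, 1.028, -0.033], TCP at [0.159, -0.682, 0.194] pointing down, gripper open.
Joint ranges: [-2.77, 2.77], [-0.74, 2.19], [0, 2.66], [-1.06, 4.2], [0.31, 2.87], [-3.08, 3.08]. Speed limits (rad/s): [1.89, 1.89, 2.39, 3.14, 3.14, 3.14].

## Interface

Orientations are given as a unit quaternion [x, y, z, w].
In Python, from station import robot, effector, solver, capture, camera_params, ticket, telemetry gives the robot as it stands. The module is installed in compiled form; this text tells all that it offers. Calls block until the motion is done:
- robot.move_to(position, orientation): joint-space move of the TCP to a pose.
- robot.servo_line(position, rotation=None, vel=0.15, guard=None): straight line of the TCP; rotation=None keeps the orientation; vel is the mean speed in m/s. With guard (N) it stops when the force on the tool has changed by that much, and returns True; else False.
- robot.movej(angles): joint-space move.
- effector.gripper_open() and effector.gripper_close(): open the fingers fully, or close them until they stop; the grip force is fixed at half the most.
- robot.wait(seconds).
- solver.ik(position, orientation): joint angles nearest the present ones, or None.
- capture(name): name is "scene" or "top" or "wrist"; returns the picture (480x640x3 uint8, red, green, blue); there is no depth.
- camera_params(name): a dict with "fx", "fy", "cx", "cy" (pixels), "extrinsics" (4x4, takes a point from camera to world coordinates); the wrist camera has in their place "T_tool_cam" (4x4, takes a point from camera to tool coordinates, whose origin is the TCP and whose axes are the flange's). Camera axes: x right, y down, z forward; pixel columns grow to the right and rows downward; lengths in m; the calibration is good to about 2 mm. A picture is of the moment at which its call begins: read the wrist's pose just before it. camera_params takes no time and is no camera call.
A pose or a line that the arm cannot do raises robot.PlanningError and nothing moves.
- ticket.finish_job(): hands the job in; it is judged then, once.
Readings, each from a call of its own:
- telemetry.read_time_s(): time.
- telemetry.read_joints(): joint angles.
- telemetry.read_joint_vel(): joint speeds.
- telemetry.read_effort(): joint torques, N m.
- telemetry.read_tcp_pos(): TCP position.
- telemetry.read_tcp_rot(): TCP orientation.
- telemetry.read_ft_force(): force on the tool from outside, world axes, zero at the start.
- telemetry.read_ft_torque(): the same for the moment, N m.
- telemetry.read_opening(): finger opening in m.
- telemetry.read_gripper_force(): force on a finger pad.
Only numpy, scipy, OpenCV 4.12 (cv2) and the standard library are available. Lean on these libraries where they do the work, as an engineer would, in place of code of your own. Each camera call takes 0.05 s, during which the arm holds its last target. There are 200 camera calls.

## Task

The second chip carrier from the top of the stack is wanted for inspection: set the top carrier aside on the rubber mat, clamp the second one in the spring workholder under the inspection head (far end against the sprung jaw, pushed back until the near end drops behind the front lip and the carrier lies flat on the bed), then put the top carrier back on the bottom one, which stays on its stand, so that it nests fully. Keep the carriers level all the time and set them down without dropping them; do not touch or bump the inspection head, and leave the loose tools around alone.

Things in the scene. Friction and masses are not known exactly. Their poses are not given: they have to be found in the camera images.
- top_carrier_c (a point): top one of three equal grey plastic chip carriers, 90 (x) x 56 (y) x 46 mm (z), about 0.18 kg; the point is its centre, 23 mm above its underside. Plain upright sides from 5 to 42 mm above the underside; below, a foot 75 x 41 x 5 mm; on top a rim 4 mm high round a recess 80 x 46 mm that takes the next carrier's foot with 2.5 mm play each way. Stacked pitch 42 mm. Same when turned half round.
- mid_carrier_c (a point): the wanted carrier, second from the top, equal to the top one; the point is its centre, x along its length, z up. Grip it across its 56 mm width; gripping about 8 mm above the centre keeps the fingertips off the carrier below.
- low_carrier_c (a point): the bottom carrier, equal to the others, nested in the stand; the point is its centre.
- stand_top (a point): fixed aluminium stand under the stack; the point is the middle of its recess floor, 30 mm above the table, on which the bottom carrier's foot rests; same rim as on the carriers, top plate 90 x 56 mm, narrower below. x along the carriers, roughly to the robot's left.
- mat_top (a point): a fixed black rubber mat 150 (x) x 120 (y) x 4 mm on the table, on which the top carrier is set aside; the point is the middle of its upper face.
- seat (a point): point on the workholder's bed, 45 mm above the table, where the middle of a clamped carrier's underside comes to rest. x runs from front lip to sprung jaw, roughly to the robot's left, along the clamped carrier; z up. Fixed; bed 38 mm wide, open at both sides; base plate 100 mm wide, its top 12 mm above the table. A carrier is brought in level from the -x side, over the lip and under the head.
- lip (a point): middle of the top edge of the front lip's inner face: 45 mm before the seat point, 11 mm above the bed. The lip is a steel bar 44 mm wide, 8 mm thick. A level carrier passes over it with its foot more than 11 mm above the bed; 15 to 20 mm leaves room under the head too. Clamped, the body (not the set-in foot) bears on it.
- jaw_face (a point): middle of the sprung jaw's face, a steel block 44 mm wide reaching from 2 to 34 mm above the bed; moves with the jaw. When free it is 39 mm beyond the seat point, 84 mm from the lip, so the 90 mm carrier must push it back over 6 mm before it can go down behind the lip.
- jaw (a joint): travel of the sprung jaw along the seat's +x, m: 0 free, 0.006 with a carrier clamped, end stop 0.016. The spring pushes towards the lip with about 3 N at 0, 5 N at 0.006, 8 N at the stop; damped, it slides a released carrier back to the lip. It rubs on the carrier end, so press the carrier down lightly (5 to 10 N) until it lies flat before letting go.
- head_lamp (a point): middle of the underside of the inspection head's round black lamp, 60 mm across, fixed 81 mm above the bed, 25 mm beyond the seat point (+x). Above it a white head 56 mm square up to 255 mm above the table; a boom and a post, 310 mm high, 147 mm beyond the seat. An upright gripper on the carrier would hit it: lean the tool 30 to 45 degrees back to -x, gripping some 18 mm to -x of the middle.
- lens_c (a point): bystander: loose dark steel lens, 34 mm across, 40 mm high, upright; the point is its centre.
- driver_grip (a point): bystander: loose screwdriver, 130 mm long, lying along x; the point is the middle of its handle.
- vial_c (a point): bystander: loose amber vial, 28 mm across, 50 mm high, upright; the point is its centre.
There are look-alikes about, which are no part of the job. What is shaped like the part that bears mid_carrier_c but turquoise is not meant. Several things look just like the part that bears mat_top: the one meant starts nearest to the robot's base.

How it is judged:
By the outcome, as a careful person would: the job done as asked, in the order asked, and still so for the second after the job is handed in, with the robot touching nothing.
It also fails if it takes over 67 s, if anything falls off the work surface, if the arm or the gripper's body presses on something with over 40 N, if the wrist force passes 120 N, or if a joint passes its speed limit or range.

## Working session

There is one attempt and no reset: what is moved stays moved. The work goes in short steps, each a Python script; the robot and the scene stay as the last script left them, time stands still between calls to the robot, and variables do not carry over. Pictures are saved under pics/ and viewed, at most 10 in all, crops included, and the job is handed in when it is done.

```bash
mkdir -p pics; python3 - <<'E'
from station import *
import cv2,numpy as np
np.set_printoptions(precision=4,suppress=True)
for n in ["scene","top"]:
    cv2.imwrite(f"pics/{n}0.png",capture(n)[:,:,::-1]); p=camera_params(n); print(n,p)
print(camera_params("wrist"),telemetry.read_time_s(),telemetry.read_tcp_rot())
E
```

```text
scene {'fx': 466.45732351406525, 'fy': 466.45732351406525, 'cx': 326.79378181340616, 'cy': 235.90111618582432, 'extrinsics': array([[ 0.2046,  0.5934, -0.7785,  1.2752],
       [ 0.9787, -0.1397,  0.1507, -0.2289],
       [-0.0193, -0.7927, -0.6093,  0.7097],
       [ 0.    ,  0.    ,  0.    ,  1.    ]])}
top {'fx': 565.52227502427, 'fy': 565.52227502427, 'cx': 314.61963830015975, 'cy': 240.91574916529072, 'extrinsics': array([[-0.0137, -0.9964,  0.0831,  0.3903],
       [-0.9998,  0.0149,  0.0146, -0.1074],
       [-0.0158, -0.0829, -0.9964,  1.4802],
       [ 0.    ,  0.    ,  0.    ,  1.    ]])}
{'fx': 385.3712673208741, 'fy': 385.3712673208741, 'cx': 321.1971412762598, 'cy': 239.06841840926745, 'T_tool_cam': array([[-0.0002, -0.9675, -0.2528,  0.0708],
       [ 1.    , -0.0006,  0.0015, -0.001 ],
       [-0.0016, -0.2528,  0.9675, -0.1911],
       [ 0.    ,  0.    ,  0.    ,  1.    ]])} 0.1 [ 0.9934  0.1147 -0.     -0.0005]
```

View pics/scene0.png

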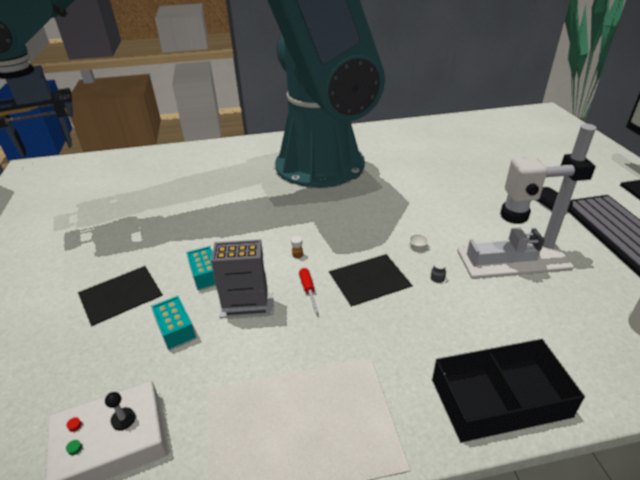

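View pics/top0.png

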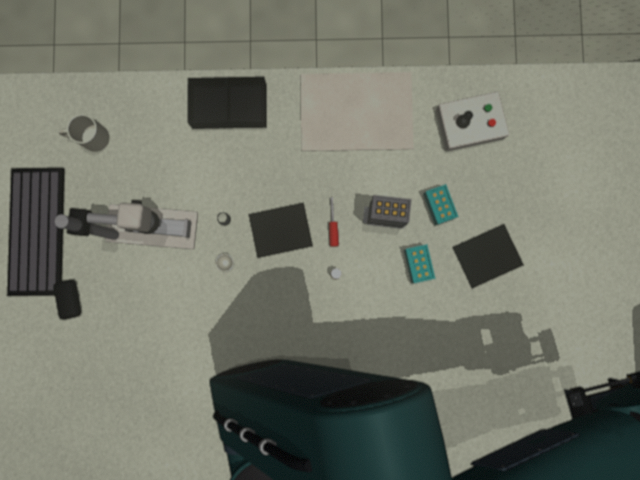

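The scene has two black mats (top view): (280,230) and (488,256). The grey stack is at (390,210), with turquoise look-alikes at (440,203) and (419,263). The workholder is at (160,225), the lens at (223,218), the vial at (334,272) and the screwdriver at (333,225). Next I'll enlarge crops to measure from.

```bash
python3 - <<'E'
import cv2,numpy as np
t=cv2.imread("pics/top0.png"); s=cv2.imread("pics/scene0.png")
c=lambda im,x,y,w,h,k: cv2.resize(im[y:y+h,x:x+w],None,fx=k,fy=k,interpolation=cv2.INTER_CUBIC)
a=np.hstack([c(t,240,190,100,75,4),c(t,350,185,100,75,4)])
b=np.hstack([c(t,110,190,100,75,4),c(s,450,180,133,100,3)[:300,:400]]) 
cv2.imwrite("pics/crop1.png",np.vstack([a,b]))
E
cat > h.py <<'E'
from station import *
import cv2,numpy as np
from scipy.spatial.transform import Rotation as R
np.set_printoptions(precision=4,suppress=True)
def ray(n,uv,E=None):
    p=camera_params(n); E=p["extrinsics"] if E is None else E
    d=E[:3,:3]@np.array([(uv[0]-p["cx"])/p["fx"],(uv[1]-p["cy"])/p["fy"],1]); return E[:3,3],d
def at(n,uv,z,E=None):
    o,d=ray(n,uv,E); return o+d*(z-o[2])/d[2]
def proj(n,P,E=None):
    p=camera_params(n); E=p["extrinsics"] if E is None else E
    q=(np.atleast_2d(P)-E[:3,3])@E[:3,:3]; return np.c_[q[:,0]/q[:,2]*p["fx"]+p["cx"],q[:,1]/q[:,2]*p["fy"]+p["cy"]]
def wristE():
    T=np.eye(4); T[:3,:3]=R.from_quat(telemetry.read_tcp_rot()).as_matrix(); T[:3,3]=telemetry.read_tcp_pos()
    return T@camera_params("wrist")["T_tool_cam"]
E
python3 - <<'E'
from h import *
for uv in [(280,230),(488,256)]: p=at("top",uv,.004); print("mat",p,np.hypot(p[0],p[1]))
print(at("top",(390,208),.202),at("top",(178,228),.05),at("top",(139,216),.126))
E
```

```text
mat [0.5436 0.0048 0.004 ] 0.5436078359940087
mat [ 0.4673 -0.5362  0.004 ] 0.711255463015928
[ 0.5695 -0.2611  0.202 ] [0.5479 0.2619 0.05  ] [0.5703 0.3374 0.126 ]Traceback (most recent call last):
  File "<stdin>", line 6, in <module>
    return _nx.concatenate(arrs, 0, dtype=dtype, casting=casting)
           ~~~~~~~~~~~~~~~^^^^^^^^^^^^^^^^^^^^^^^^^^^^^^^^^^^^^^^
ValueError: all the input array dimensions except for the concatenation axis must match exactly, but along dimension 1, the array at index 0 has size 800 and the array at index 1 has size 799
```

Mat (280,230) is 0.54 m from the base and mat (488,256) is 0.71 m, so the near one at (280,230) is meant. The wrist-camera views will serve as close-ups. I'll move over the stack and look first.

```bash
python3 - <<'E'
from h import *
def q(yaw,tilt=0):  # tool x along yaw dir, z down leaning
    return (R.from_euler('z',yaw)*R.from_matrix([[1,0,0],[0,-1,0],[0,0,-1]])*R.from_euler('y',tilt)).as_quat()
p=at("top",(390,208),.16); print(p)
robot.move_to([p[0],p[1]-.01,.27],q(np.pi/2-.1))
E=wristE(); im=capture("wrist"); np.save("E1.npy",E)
cv2.imwrite("pics/w1raw.png",im[:,:,::-1])
t=cv2.imread("pics/top0.png")
c=lambda im,x,y,w,h,k: cv2.resize(im[y:y+h,x:x+w],(w*k,h*k),interpolation=cv2.INTER_CUBIC)
a=cv2.copyMakeBorder(c(t,240,190,80,75,4),0,0,0,0,0)
b=c(t,110,190,95,75,4)
cv2.imwrite("pics/w1.png",np.vstack([im[:,:,::-1][80:380],np.hstack([a,b])[:,:640]]))
print(telemetry.read_time_s(),telemetry.read_joints())
E
cat >> h.py <<'E'
def q(yaw,tilt=0):
    return (R.from_euler('z',yaw)*R.from_matrix([[1,0,0],[0,-1,0],[0,0,-1]])*R.from_euler('y',tilt)).as_quat()
E
```

```text
[ 0.5754 -0.2662  0.16  ]
2.25 [-0.4853  0.2035  1.8146 -0.0001  1.1237 -0.3839]
```

View pics/w1.png

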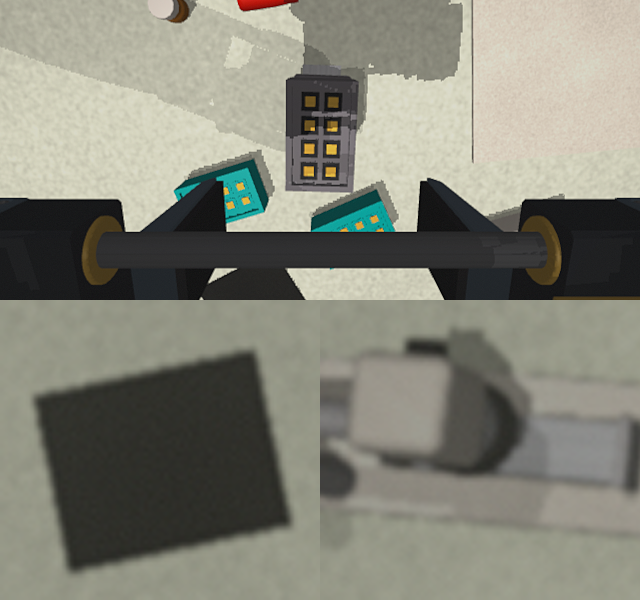

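Wrist view: grey stack at about (320,215), both turquoise look-alikes below it at (222,275) and (350,305), and the screwdriver and vial above. In the top view the mat corners are (249,214), (303.5,203), (312,246) and (258,257.6). I'll enlarge the stack to confirm it and measure.

```bash
python3 - <<'E'
import cv2
im=cv2.imread("pics/w1raw.png")
cv2.imwrite("pics/w1c.png",cv2.resize(im[140:280,265:385],None,fx=4.2857,fy=4.2857,interpolation=cv2.INTER_CUBIC))
E
python3 - <<'E'
from h import *
M=np.array([at("top",u,.004) for u in [(249,213.9),(303.5,202.9),(312.3,246),(257.8,257.6)]]);print(M,M.mean(0),np.linalg.norm(np.diff(M,axis=0),axis=1))
E
```

```text
[[ 0.5875  0.0862  0.004 ]
 [ 0.6144 -0.0578  0.004 ]
 [ 0.5002 -0.0795  0.004 ]
 [ 0.4719  0.0636  0.004 ]] [0.5435 0.0031 0.004 ] [0.1465 0.1163 0.1458]
```

View pics/w1c.png

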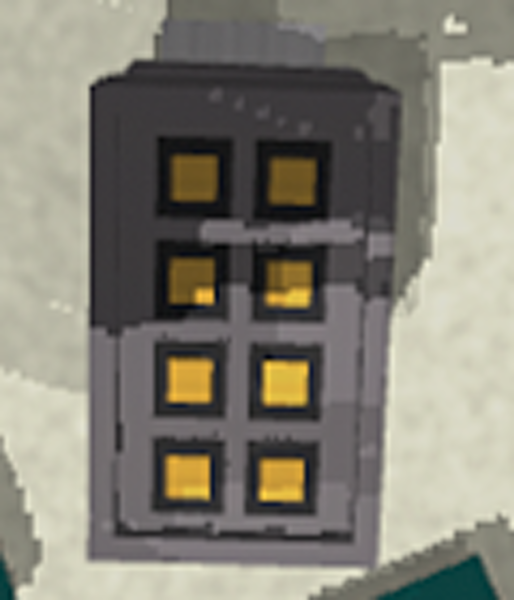

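```bash
cat >m.py <<'E'
from h import *
k=4.2857;E=np.load("E1.npy")
C=np.array([at("wrist",(265+(x-.5)/k,140+(y-.5)/k),.160,E) for x,y in [(90,90),(400,92),(378,566),(88,558)]])
print(C,C.mean(0),np.linalg.norm(np.diff(C,axis=0),axis=1),np.linalg.norm(C[0]-C[3]))
d=(C[0]+C[1]-C[2]-C[3])[:2];print("yaw",np.arctan2(d[1],d[0])); e=(C[1]+C[2]-C[0]-C[3])[:2];print(np.arctan2(e[1],e[0])+np.pi/2)
c=C.mean(0); c[2]=.16; yaw=np.arctan2(d[1],d[0])
P=[]
for z in (.160,):
  for sx,sy in [(1,1),(1,-1),(-1,-1),(-1,1)]:
    v=R.from_euler('z',yaw).apply([sx*.045,sy*.028,0]); P.append(c+v)
print(proj("top",P)); 
E
python3 m.py
```

```text
[[ 0.5532 -0.2196  0.16  ]
 [ 0.6083 -0.2255  0.16  ]
 [ 0.5972 -0.3145  0.16  ]
 [ 0.5418 -0.3073  0.16  ]] [ 0.5751 -0.2667  0.16  ] [0.0555 0.0897 0.0559] 0.08843991011519428
yaw 1.4441218856373053
1.4516822371125333
[[369.9141 217.7718]
 [372.4076 194.3018]
 [410.5357 198.4745]
 [408.1678 221.9985]]
```

Carrier corners in the crop are (90,90), (400,92), (378,566) and (88,558), which gives 55.7 x 89 mm. That matches the given 56 x 90 mm and agrees with the top view. This is the grey stack, centre (0.575,-0.267), yaw 1.447. Now I'll move the top carrier to the mat.

```bash
python3 - <<'E'
from h import *
x,y,yaw=.5752,-.2665,1.447
Q=q(yaw)
robot.move_to([x,y,.19],Q)
robot.servo_line([x,y,.126],vel=.1)
effector.gripper_close(); print("open",telemetry.read_opening(),telemetry.read_tcp_pos(),telemetry.read_ft_force())
robot.servo_line([x,y,.15],vel=.06); robot.servo_line([x,y,.2],vel=.2)
print(telemetry.read_opening(),telemetry.read_ft_force())
robot.move_to([.5435,.003,.07],q(1.6))
robot.servo_line([.5435,.003,.026],vel=.1)
print(robot.servo_line([.5435,.003,.010],vel=.03,guard=4),telemetry.read_tcp_pos(),telemetry.read_ft_force())
effector.gripper_open()
print(telemetry.read_tcp_pos(),telemetry.read_tcp_rot(),q(1.6),telemetry.read_time_s())
E
```

```text
open 0.055705216178197924 [ 0.5753 -0.2665  0.1261] [ 0.5108 -0.5967  2.0833]
0.05558003817998944 [ 0.1253  0.9193 -2.5815]
True [0.5438 0.003  0.0155] [-0.3583 -0.2534 -1.8384]
[0.5434 0.003  0.0157] [0.6967 0.7173 0.0001 0.0001] [0.6967 0.7174 0.     0.    ] 7.8917
```

```bash
python3 - <<'E'
from h import *
robot.servo_line([.5434,.003,.11],vel=.2)
robot.move_to([.555,.205,.19],q(1.57,.785))
E=wristE(); np.save("E2.npy",E)
im=capture("wrist"); cv2.imwrite("pics/w2raw.png",im[:,:,::-1])
cv2.imwrite("pics/w2.png",cv2.resize(im[:,:,::-1],(800,600),interpolation=cv2.INTER_CUBIC))
print(telemetry.read_time_s(),telemetry.read_joints())
E
```

```text
9.4583 [-0.041   0.2817  2.0672  0.9301  1.0743 -0.6252]
```

View pics/w2.png

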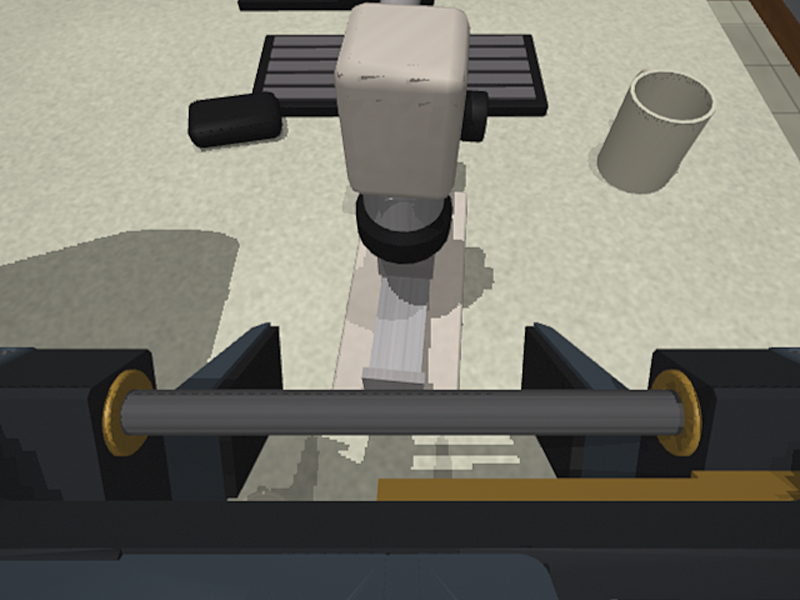

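The view shows the lip at about (393,372), with the bed running up to the jaw under the lamp (402,235) in 800-px coordinates. I'll enlarge it.

```bash
python3 - <<'E'
import cv2
im=cv2.imread("pics/w2raw.png")
cv2.imwrite("pics/w2c.png",cv2.resize(im[195:315,256:386],None,fx=5,fy=5,interpolation=cv2.INTER_CUBIC))
E
```

```text
(no output)
```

View pics/w2c.png

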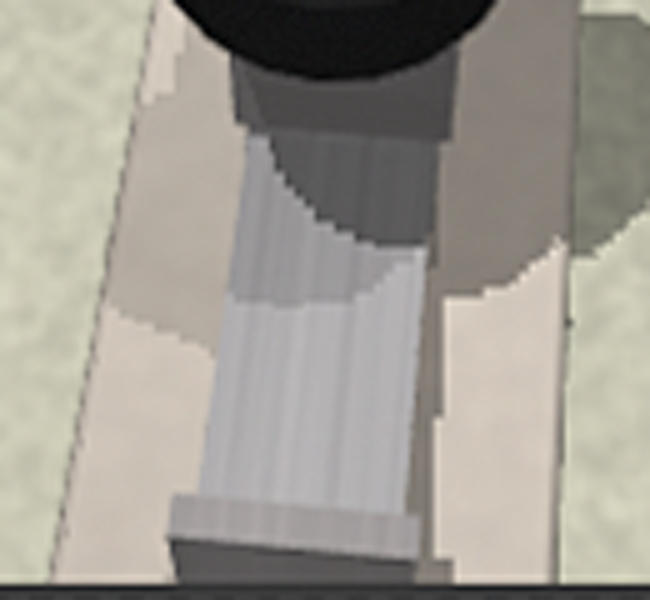

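```bash
cat >m2.py <<'E'
from h import *
E=np.load("E2.npy")
def a(x,y,z): return at("wrist",(256+(x-2)/5,195+(y-2)/5),z,E)
IL,IR,OL,OR=a(174,493,.056),a(421,515,.056),a(167,538,.056),a(419,560,.056)
JL,JR=a(238,124,.047),a(451,142,.047)
print("lip in",IL,IR,"w",np.linalg.norm(IL-IR),"th",np.linalg.norm((IL+IR-OL-OR)/2))
lip=(IL+IR+OL+OR)/4; 
print("jaw",JL,JR,"w",np.linalg.norm(JL-JR))
j=(JL+JR)/2; l=(IL+IR)/2; d=j-l; print("lip",l,"jaw",j,"dist",np.hypot(*d[:2]),"yaw",np.arctan2(d[1],d[0]))
for n,(A,B) in dict(lip=(IL,IR),lipo=(OL,OR),jaw=(JL,JR)).items():
    v=B-A; print(n,np.arctan2(v[1],v[0])+np.pi/2)
# bed edges z=.045, base edges z=.012
for n,A,B in [("bedL",a(246,140,.045),a(199,490,.045)),("bedR",a(437,150,.045),a(406,512,.045)),("baseL",a(140,130,.012),a(50,580,.012)),("baseR",a(576,130,.012),a(553,580,.012))]:
    v=A-B; print(n,A,B,np.arctan2(v[1],v[0]))
E
python3 m2.py
```

```text
lip in [0.5265 0.2505 0.056 ] [0.5699 0.2463 0.056 ] w 0.043688211081126235 th 0.008365074622463801
jaw [0.5355 0.334  0.047 ] [0.5784 0.3295 0.047 ] w 0.04316419380146522
lip [0.5482 0.2484 0.056 ] jaw [0.557  0.3318 0.047 ] dist 0.0838143061500113 yaw 1.4662151167097144
lip 1.4741854409531094
lipo 1.4772718792951163
jaw 1.467935603469294
bedL [0.5371 0.3314 0.045 ] [0.53   0.2556 0.045 ] 1.4782880609055167
bedR [0.5757 0.3289 0.045 ] [0.5678 0.2512 0.045 ] 1.469392790533022
baseL [0.5116 0.3552 0.012 ] [0.499  0.2502 0.012 ] 1.4513073293180312
baseR [0.609 0.355 0.012] [0.5976 0.2501 0.012 ] 1.4627112336652621
```

Lip (0.548,0.248): width 43.7 mm, lip to jaw 83.8 mm against 44 and 84 given, yaw 1.469. Seat comes out at (0.553,0.293). First I'll check reachability, then pick the middle carrier with a 40° lean.

```bash
cat >>h.py <<'E'
T=np.radians(40)
STK=(np.array([.5752,-.2665]),1.447); SEAT=(np.array([.5528,.2932]),1.469)
def tcp(xy,yaw,zu,dx=0,t=T,gx=-.018,gz=.032):
    """TCP for a carrier centred at xy (+dx along yaw), underside at zu"""
    u=np.array([np.cos(yaw),np.sin(yaw)]); g=np.r_[xy+u*(dx+gx),zu+gz]
    return g+.019*np.r_[u*np.sin(t),-np.cos(t)]
E
python3 - <<'E'
from h import *
for a in [(*STK,.16),(*STK,.072),(*SEAT,.061,-.11),(*SEAT,.061,.004),(*SEAT,.043,.004)]:
    print(solver.ik(tcp(*a),q(a[1],T)))
Qs=q(STK[1],T)
robot.servo_line(tcp(.6*np.array([.555,.12])+.4*STK[0],1.5,.16),q(1.45,T),vel=.3)
robot.servo_line(tcp(*STK,.14),Qs,vel=.3)
robot.servo_line(tcp(*STK,.072),vel=.1)
effector.gripper_close(); print("open",telemetry.read_opening(),telemetry.read_tcp_pos(),tcp(*STK,.072),telemetry.read_ft_force())
robot.servo_line(tcp(*STK,.092),vel=.05); robot.servo_line(tcp(*STK,.13),vel=.2)
print(telemetry.read_opening(),telemetry.read_ft_force(),telemetry.read_time_s())
E=wristE(); np.save("E3.npy",E); im=capture("wrist")[:,:,::-1]; s=capture("scene")[:,:,::-1]
cv2.imwrite("pics/p3.png",np.vstack([im[100:400],cv2.resize(s[180:330,120:440],(640,300))]))
E
```

```text
[-0.7241  0.4993  1.7308  0.5698  1.3875 -0.8456]
[-0.7241  0.6162  1.7408  0.5865  1.2812 -0.9169]
[-0.0578  0.4076  2.1407  1.0082  0.862  -0.7439]
[ 0.1542  0.4326  2.0974  1.1127  0.7661 -0.6416]
[ 0.1542  0.4667  2.0956  1.1435  0.7522 -0.684 ]
open 0.0561197159252101 [ 0.5745 -0.2723  0.0896] [ 0.5745 -0.2722  0.0894] [-0.9832 -0.3006  1.805 ]
0.05570237963023544 [ 0.4732 -0.4451 -2.6409] 13.7083
```

View pics/p3.png

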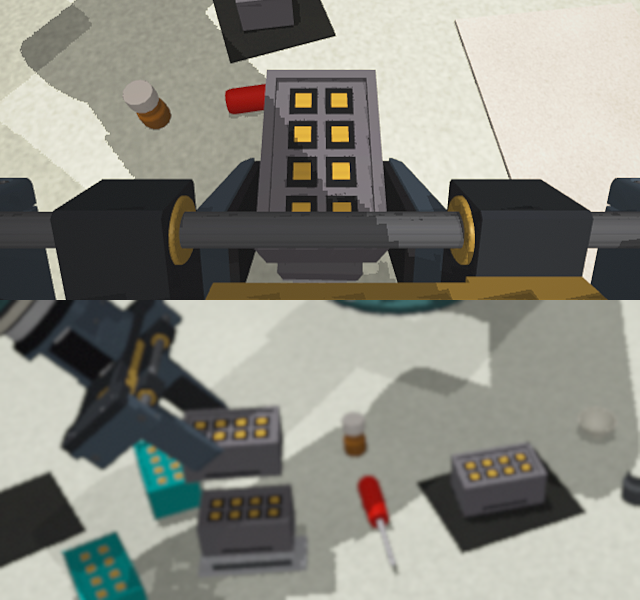

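Carrier held level across its width. The bottom one is on the stand, the top one on the mat at (497,480), and the tools are undisturbed. Now I'll check the grip offset and carry it to the workholder.

```bash
python3 - <<'E'
from h import *
E=np.load("E3.npy")
A,B=at("wrist",(266.5,170),.176,E),at("wrist",(376.5,170),.176,E)
m=(A+B)/2; u=np.array([np.cos(1.447),np.sin(1.447)])
v=m[:2]-STK[0]; off=v@u-.045; print("w",np.linalg.norm(A-B),"yaw",np.arctan2(*(B-A)[1::-1])+np.pi/2,"off",off,v@np.array([-u[1],u[0]]))
assert abs(off)<.004
Q=q(SEAT[1],T); S=lambda z,d:tcp(*SEAT,z,d)
robot.servo_line(S(.10,-.115),Q,vel=.25)
robot.servo_line(S(.062,-.105),vel=.12)
f0=telemetry.read_ft_force()
robot.servo_line(S(.062,-.015),vel=.12)
print("before jaw",telemetry.read_ft_force()-f0)
for d in (-.004,0,.003,.005):
    g=robot.servo_line(S(.062,d),vel=.03,guard=18); print(d,g,telemetry.read_tcp_pos()-S(.062,d),telemetry.read_ft_force()-f0)
    if g: break
print(telemetry.read_opening(),telemetry.read_time_s())
E=wristE(); np.save("E4.npy",E); im=capture("wrist")[:,:,::-1]; s=capture("scene")[:,:,::-1]
cv2.imwrite("pics/p4.png",np.vstack([im[60:360],cv2.resize(s[150:285,440:600],(640,540))[120:420]]))
E
```

```text
w 0.05654365699568848 yaw 1.4476813594086055 off -0.0019658723259097857 -9.08571667524498e-05
before jaw [-0.9737  0.4965 -0.5088]
-0.004 False [ 0.0002 -0.0001  0.    ] [-0.6516 -3.2745  0.4716]
0 False [ 0.0001 -0.0001 -0.    ] [-0.7195 -4.2778  1.0986]
0.003 False [ 0.0001 -0.0002 -0.    ] [ 0.4829 -4.9142  1.3564]
0.005 False [ 0.0001 -0.0003 -0.0001] [-0.2108 -6.1555  1.2655]
0.05566955784028835 18.425
```

View pics/p4.png

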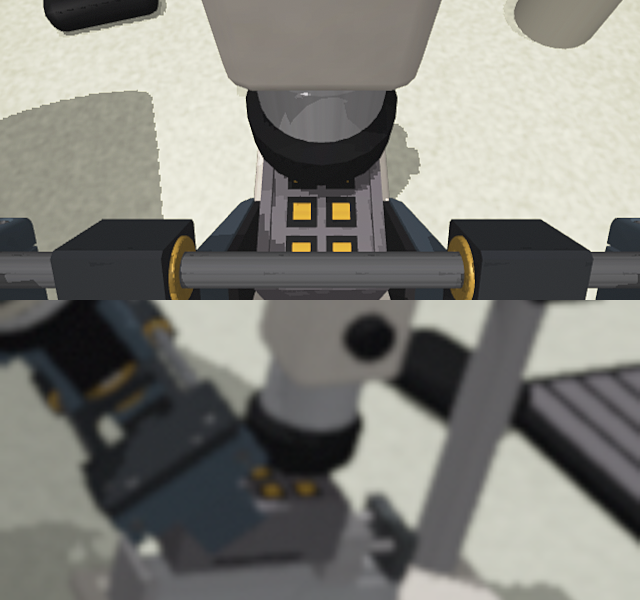

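The carrier is under the lamp with clearance and the jaw is pushed back: about 6 N, so roughly 10 mm of travel. Lowering now.

```bash
python3 - <<'E'
from h import *
S=lambda z,d:tcp(*SEAT,z,d)
f0=telemetry.read_ft_force()
robot.servo_line(S(.049,.005),vel=.05)
print(telemetry.read_ft_force()-f0)
g=robot.servo_line(S(.040,.005),vel=.012,guard=7)
print(g,"underside",.040+(telemetry.read_tcp_pos()-S(.040,.005))[2],telemetry.read_ft_force()-f0)
robot.wait(.2); print(telemetry.read_ft_force()-f0,telemetry.read_time_s())
E
```

```text
[-0.8971  0.0031 -3.0546]
True underside 0.04503239426203382 [-2.18    3.9427  5.6256]
[-1.4364  4.0473  6.63  ] 19.5833
```

Underside at 0.0450, so it lies flat on the bed. Easing it back toward the lip, releasing and retreating along the tool axis.

```bash
python3 - <<'E'
from h import *
f0=telemetry.read_ft_force(); p=telemetry.read_tcp_pos()
u=np.r_[np.cos(1.469),np.sin(1.469),0]
g=robot.servo_line(p-u*.003,vel=.015,guard=8); print(g,telemetry.read_tcp_pos()-p,telemetry.read_ft_force()-f0,telemetry.read_ft_force())
effector.gripper_open(); robot.wait(.4)
p=telemetry.read_tcp_pos(); z=R.from_quat(telemetry.read_tcp_rot()).apply([0,0,1])
robot.servo_line(p-.10*z,vel=.15); print(telemetry.read_time_s())
robot.servo_line([.555,.19,.19],q(1.57,.785),vel=.2)
E=wristE(); np.save("E5.npy",E); im=capture("wrist")[:,:,::-1]; s=capture("scene")[:,:,::-1]
cv2.imwrite("pics/p5.png",np.vstack([cv2.resize(im[170:320,230:410],(720,600))[:330],cv2.resize(s[190:285,440:600],(720,428))[100:370]]))
print(telemetry.read_time_s())
E
```

```text
True [-0.0004 -0.0031  0.    ] [ 1.252   3.1233 -4.3273] [0.7953 0.7498 1.4968]
21.7667
22.3333
```

View pics/p5.png

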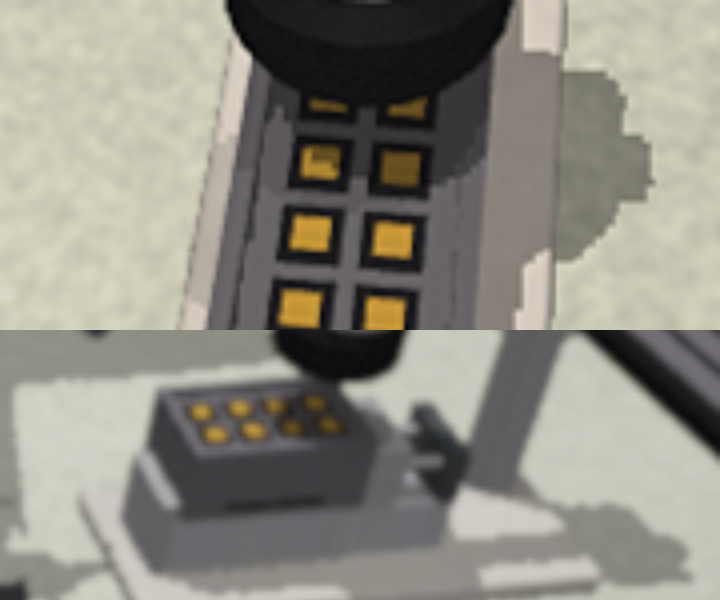

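Clamped flat behind the lip, below the lamp. Now I'll view the top carrier on the mat and the bottom one on the stand from the same relative pose, to compare their offsets directly.

```bash
python3 - <<'E'
from h import *
u=lambda y:np.array([np.cos(y),np.sin(y)])
def view(xy,yaw,top):
    robot.move_to(np.r_[xy-.01*u(yaw),top+.11],q(yaw)); E=wristE(); return E,capture("wrist")[:,:,::-1]
Ea,a=view(np.array([.5436,.003]),1.6,.050); Eb,b=view(STK[0],STK[1],.076)
np.savez("E6.npz",a=Ea,b=Eb); cv2.imwrite("pics/a6.png",a);cv2.imwrite("pics/b6.png",b)
c=lambda i:cv2.resize(i[145:295,270:370],None,fx=4,fy=4,interpolation=cv2.INTER_CUBIC)
cv2.imwrite("pics/p6.png",np.hstack([c(a),c(b)])); print(telemetry.read_time_s())
E
```

```text
24.375
```

View pics/p6.png

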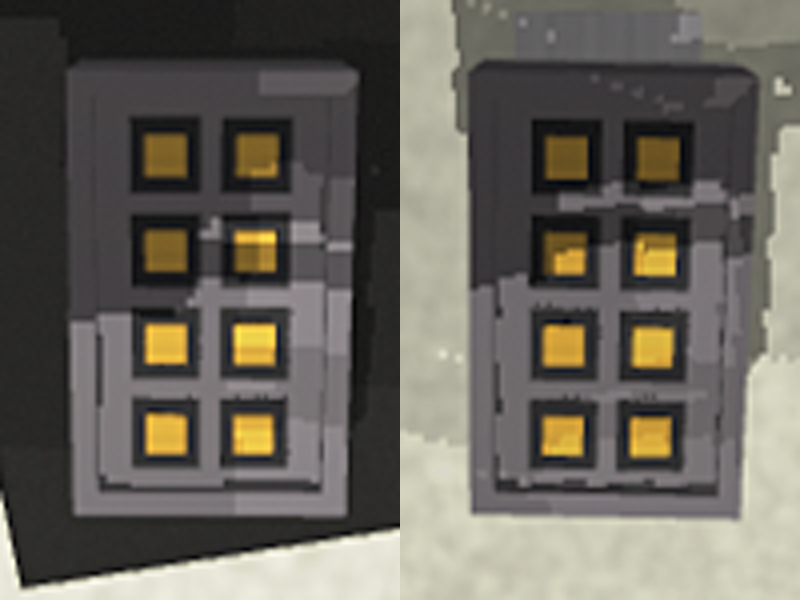

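The pad grids match to within 0.6 mm. The bottom carrier is turned about 0.014 rad clockwise, so I'll place at yaw 1.434, 0.5 mm back. Picking and nesting the top carrier.

```bash
python3 - <<'E'
from h import *
u=np.array([np.cos(1.44),np.sin(1.44)])
robot.move_to([.5436,.003,.09],q(1.6)); robot.servo_line([.5436,.003,.0160],vel=.1)
effector.gripper_close(); print(telemetry.read_opening())
robot.servo_line([.5436,.003,.035],vel=.06); robot.servo_line([.5436,.003,.15],vel=.25)
p=STK[0]-.0005*u; Q=q(1.434)
robot.servo_line(np.r_[p,.15],Q,vel=.25); robot.servo_line(np.r_[p,.096],vel=.1)
f0=telemetry.read_ft_force()
g=robot.servo_line(np.r_[p,.079],vel=.02,guard=5)
print(g,telemetry.read_tcp_pos(),telemetry.read_ft_force()-f0,telemetry.read_opening(),telemetry.read_time_s())
E
```

```text
0.05574160952782966
True [ 0.5752 -0.267   0.0839] [-1.4187 -0.109   5.4212] 0.056166958446792356 30.6583
```

Contact at the fully nested height (0.0839 against 0.084 expected). Releasing, retreating, and doing a numeric check of the gold pads from the same relative pose.

```bash
python3 - <<'E'
from h import *
effector.gripper_open(); robot.wait(.2)
p=telemetry.read_tcp_pos(); robot.servo_line([p[0],p[1],.16],vel=.12)
u=np.array([np.cos(1.447),np.sin(1.447)])
robot.move_to(np.r_[STK[0]-.01*u,.228],q(1.447)); robot.wait(.5)
im=capture("wrist")[:,:,::-1].copy(); cv2.imwrite("pics/c6.png",im)
def g(i):
    i=i[145:295,270:370].astype(int); m=(i[:,:,2]-i[:,:,0]>35)
    n,_,s,c=cv2.connectedComponentsWithStats(m.astype(np.uint8)); k=s[1:,4]>15
    return c[1:][k].round(1).tolist()
for i in (cv2.imread("pics/b6.png"),im): G=g(i); print(len(G),np.mean(G,axis=0),G)
print(telemetry.read_ft_force(),telemetry.read_time_s())
E
```

```text
8 [51.725  74.2125] [[41.0, 39.0], [63.9, 39.2], [41.0, 62.9], [63.1, 63.1], [40.1, 86.0], [62.7, 86.1], [40.0, 108.5], [62.0, 108.9]]
8 [51.35 73.  ] [[40.5, 37.6], [63.2, 38.1], [40.2, 61.8], [63.0, 62.0], [40.0, 85.0], [62.0, 85.0], [40.0, 107.0], [61.9, 107.5]]
[ 0.3866 -0.5499  0.7833] 33.275
```

The top carrier lies within 1 mm of the bottom one, at the same image scale, so it is nested and level. Handing in.

```bash
python3 -c "
from station import ticket
print(ticket.finish_job())"
```

```text
the job is handed in; nothing more can be done
None
```

The wanted carrier is clamped flat in the workholder, the top carrier is back nested on the bottom one, and I handed the job in at about 33 s; no verdict was shown.

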